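# Press open the push-catch spice cupboard

### The job

Get the spice cupboard with the green door open, using only the outside of the fingers: press the door in near its free edge, by the small steel dot (a steel strip on the door's top edge marks the same spot from above), until the push-to-open catch lets go, and take the fingers away so that the spring pops the door ajar by itself. Then push the door round from behind with the fingers until it stands wide open, about square to the cupboard. Do not pinch the door, keep the cupboard with the cream door shut, and leave the kettle, bowl, whisk, garlic press, mug and bottle where they are.

Things in the scene. Friction and masses are not known exactly. Their poses are not given: they have to be found in the camera images.
- green_cupboard: spice cupboard with the green door, 200 x 200 x 150 mm, fixed. Origin: centre of its underside. Axes: -x out of its front (towards the robot), +y to the robot's left, z up. Walls end at x = -100 mm; the shut door stands 9 mm off them: x = -125 (outer face) to -109 mm, y = -95 (free edge) to 95 mm (hinge), z = 6 to 146 mm. Clear flat top, with a green panel. The one to open.
- green_door (a joint): angle of the green door (rad), upright hinge on the cupboard's +y side: 0 shut, negative pressed in, positive swung out towards the robot. Stops at -0.04 and 1.75. Pressed right to the inner stop (5 N at the dot, 8 N and more only at the stop) the catch lets go; when the fingers draw back a damped spring swings it in about 1 s to about 0.48. Past that it turns with light friction (under 1 N) and stays where left.
- green_press (a point): steel dot, 22 mm across, on the outer face of the green door, 25 mm from the free edge, 115 mm above the counter; it moves with the door. A 22 mm steel strip lies right above it on the door's top edge. Origin on the face; axes as the cupboard's when shut, -x out of the face. The door is a flat panel 190 mm wide, 140 mm high, 16 mm thick.
- green_hinge (a point): top of the green door's hinge axis, at the mid-thickness of the door, 146 mm above the counter. The dot lies 165 mm from the axis, the free edge 190 mm.
- green_inner (a point): point on the bare wooden inner face of the green door, straight behind the dot; it moves with the door, +x out of the inner face. Lower down, near the free edge, a steel catch hook sticks out 33 mm from this face, 33 to 54 mm above the counter; above 60 mm the inner face is bare.
- cream_cupboard: spice cupboard with the cream door, 200 x 200 x 150 mm, fixed. Origin: centre of its underside. Axes: -x out of its front (towards the robot), +y to the robot's left, z up. Walls end at x = -100 mm; the shut door stands 9 mm off them: x = -125 (outer face) to -109 mm, y = -95 (free edge) to 95 mm (hinge), z = 6 to 146 mm. Clear flat top, with a cream panel. Stays shut.
- cream_door (a joint): angle of the cream door (rad), as for the green door; 0 is shut.
- garlic_press: steel garlic press lying on the chopping board, 155 mm long along its x, 38 mm wide, 24 mm high. Origin: under its middle.
- bowl: white ceramic bowl, 150 mm across the rim, 65 mm high. Origin: centre of its underside.
- whisk: whisk with red silicone loops and steel handle, lying along its y axis, 250 mm long, 54 mm high. It lies on the chopping board (35 mm thick). Origin: on the board below the joint of handle and loops.
- mug: blue ceramic mug, 76 mm across, 90 mm high, handle to its +y. Origin: centre of its underside.
- sauce_bottle: amber glass bottle with a red cap, 60 mm across, 210 mm high. Origin: centre of its underside.
- kettle: aluminium kettle, 176 mm across, 211 mm high with its hoop handle, spout to its +x (140 mm from the middle). Origin: centre of its underside.

How it is judged (in metres and radians):
On the way, in this order (a step that is already met when the one before it is completed fails the run):
1. the green door is pressed in to its catch (value of joint green_door below -0.025 rad).
2. the spring has popped the green door ajar, with nothing of the robot on it (value of joint green_door between 0.25 and 0.8 rad and contact force between each of the fingers, the arm and green_door below 0.2 N), for 0.2 s.
At the end, for the whole second after the job is handed in: The green door stands still at more than 1.2 rad (69 degrees) from shut, the cream door is shut (within 0.05 rad), and kettle, bowl, whisk, garlic press, mug and bottle are within 30 mm of where they began (value of joint green_door above 1.2 rad and velocity of joint green_door between -0.05 and 0.05 rad/s and value of joint cream_door between -0.02 and 0.05 rad and distance of each of garlic_press, bowl, whisk, mug, sauce_bottle, kettle from where it was at the start of the episode below 0.03 m); the robot touches nothing.
It fails at once if the cream door is pressed in or opened (value of joint cream_door below -0.02 rad or value of joint cream_door above 0.05 rad).
It fails at once if the green door is pinched between the fingers (pressed on both faces at once) (contact force between the fingers and green_door_c5 above 1 N and contact force between the fingers and green_door_c6 above 1 N).
It fails at once if the kettle, bowl, whisk, garlic press, mug or bottle is lifted, carried or pushed more than 30 mm (distance of any of garlic_press, bowl, whisk, mug, sauce_bottle, kettle from where it was at the start of the episode above 0.03 m).
It also fails if it takes over 48 s, if anything falls off the work surface, if the arm or the gripper's body presses on something with over 40 N, if the wrist force passes 120 N, or if a joint passes its speed limit or range.

### The arm

A 6-joint arm with a two-finger parallel gripper is mounted at the origin on the work surface. World frame = base frame: x ahead of the robot, y to its left, z up, the work surface at z = 0. Lengths are in mm, angles in degrees, forces in N, time in s.
With the tool pointing down it reaches from about 350 to 775 mm from the base axis. Payload 7.3 kg.
Tool frame: the origin (TCP) lies midway between the tips of the shut fingers; the grasp point (between the pads) lies 19 mm behind it; z points along the fingers, y is the line along which they close (so a half turn about z gives the same grasp; the last joint's range is limited). The gripper opens to 92 mm and grips with 3 to 60 N. Pads are 19 mm wide; open, the fingers measure 130 mm over their backs; the gripper's body (75 mm by 190 mm) begins 47 mm behind the grasp point.
Start: joints at [64.229, 19.595, 87.324, -0, 73.075, -8.365], TCP at [157.038, 500.983, 226.741] pointing down, gripper open.
Joint ranges: [-145.02, 145.02], [-44.19, 115.74], [2.07, 154.8], [-57.11, 237.11], [16.16, 152.29], [-177.93, 177.93]. Speed limits (degrees/s): [147.25, 147.25, 180, 180, 180, 180].

### API

Orientations are given as [roll, pitch, yaw] about the fixed x, y, z axes, in that order (R = Rz(yaw) Ry(pitch) Rx(roll)).
In Python, from rig import env gives the robot as it stands.
- The arm moves only by the tool jog_arm, never from a script. Its argument "motion" is one flat list of numbers, 5 for each row, row after row: the shift along the world's x, y, z in m, then the turn about the world's z in degrees, then the closure in counts, from 0 (fully open) to 255 (shut). In form: [x, y, z, turn, hand, x, y, z, turn, hand, ...]. A call has 1 to 8 rows; each row shifts and turns the commanded pose from where the row before left it; what a row does not reach is not made up. A row lasts 1/10 s, in which the tool goes at most 50 mm and 8.59 degrees, less where a joint would pass 70% of its speed; a pose out of reach is approached as far as the arm can. A call is refused whole if a number of a shift passes 0.05 or a number of a turn 8.59, either way. A call with a gripper value outside its range is refused whole. The fingers move at their own pace and stop on an object; "grip_force" is the grip in N (left out, the last holds). Time passes only in rows, so rows that do not move let the fingers close. It gives the time, the measured TCP pose, the force, the opening and the grip force at its end, in the units of the state.
- env.get_obs(): the state, without advancing time (a new reading comes with each control period).
- env.read_camera(name): name is "side" or "top" or "wrist"; returns (picture, depth): 384x512x3 uint8, red, green, blue; 384x512 float32, mm along the optical axis (not along the pixel's ray), 0 where there is no reading.
- env.camera_params(name): a dict with "camera_matrix" (3x3 intrinsics, pixels), "rvec" (rotation vector, rad) and "tvec" (3), from world to camera coordinates, as OpenCV has them; the wrist camera has in their place "mount" (4x4, takes a point from camera to tool coordinates, whose origin is the TCP and whose axes are the flange's). Camera axes: x right, y down, z forward; pixel columns grow to the right and rows downward; lengths in mm; the calibration is good to about 2 mm. The wrist camera is an equidistant fisheye: a pixel r from the principal point sees the ray r / f radians off the axis. A picture is of the moment at which its call begins: read the wrist's pose just before it. camera_params takes no time and is no camera call.
- env.sign_off(): hands the job in; it is judged then, once.
Trained networks look in the newest picture that a camera, given by its name, has taken for a name from the list of things; names that differ only in an ending like _2 or _b are one class to them, and where a whole thing is asked for, a point or a joint stands for the part that bears it (a point fixed in the world has none). Each returns a list of dicts, best first, with "score" (0 to 1); they miss things now and then, are a little off and sometimes report something else, mostly with a low value. They report only what shows in the picture. A call takes as long as a camera call.
- env.boxes_of(camera, target): "box" ([centre column, centre row, width, height] in pixels, round what is visible of it).
- env.silhouettes(camera, target): "region" (384x512 bool, what is visible of it) and "box" ([centre column, centre row, width, height] in pixels, round what is visible of it).
The state is a dict: "t": time; "joints": joint angles; "qd": joint speeds; "joint_torque": joint torques, N m; "ee_pos": TCP position; "tool_rot": TCP orientation; "force": force on the tool from outside, world axes, zero at the start; "moment": the same for the moment, N m; "opening": finger opening in mm; "gripper_force": force on a finger pad.
Only numpy, scipy, OpenCV 4.12 (cv2) and the standard library are available. Lean on these libraries where they do the work, as an engineer would, in place of code of your own. Each camera call takes 0.05 s, during which the arm holds its last target. There are 200 camera calls.

## Working session

There is one attempt and no reset: what is moved stays moved. The work goes in short steps, Python scripts to look and compute and a tool call to move; the robot and the scene stay as the last step left them, time stands still between calls to the robot, and variables do not carry over. Pictures are saved under pics/ and viewed, at most 10 in all, crops included, and the job is handed in when it is done.

Besides the shell and the picture viewer there is one more tool, called after ">>>" by a JSON object that holds its "name" and its "arguments". jog_arm: Moves the arm, as the interface text tells. Its arguments: {"type":"object","properties":{"motion":{"type":"array"},"grip_force":{"type":"number"}},"required":["motion"]}

```bash
mkdir -p pics; ls; cat > h.py <<'E'
import numpy as np, cv2
from rig import env
def world(cam, depth, mask):
    p=env.camera_params(cam); K=np.array(p["camera_matrix"]); R=cv2.Rodrigues(np.array(p["rvec"],float))[0]; t=np.array(p["tvec"],float).ravel()
    v,u=np.nonzero(mask&(depth>0)); z=depth[v,u]
    c=np.c_[(u-K[0,2])/K[0,0]*z,(v-K[1,2])/K[1,1]*z,z]
    return (c-t)@R
def save(n,im): cv2.imwrite("pics/"+n,im[:,:,::-1])
E
python3 - <<'E'
from h import *
o=env.get_obs(); print(o)
for c in("top","side"):
    im,d=env.read_camera(c); save(c+"0.png",im); np.save(c+"0.npy",d)
    for n in ["green_cupboard","green_door","green_press","green_hinge","cream_cupboard","cream_door","kettle","bowl","mug","sauce_bottle","whisk","garlic_press"]:
        if c=="side" and n not in("green_press","green_cupboard","green_door","cream_door"): continue
        r=env.silhouettes(c,n)
        for q in r[:2]:
            P=world(c,d,q["region"])
            if len(P): print(c,n,round(q["score"],2),np.round(q["box"]),np.percentile(P,[2,50,98],axis=0).round().tolist())
E
```

```text
pics
{'t': 0.0, 'joints': array([ 6.42278721e+01,  1.96367937e+01,  8.73776859e+01, -3.45693008e-04,
        7.30755153e+01, -8.36515900e+00]), 'qd': array([ 0.0574854 ,  0.00597701, -0.0203595 ,  0.02087082, -0.02793308,
        0.05876784]), 'joint_torque': array([-2.53816552e-04, -4.31237519e+01, -2.44215328e+01,  7.17201247e-02,
        5.59447089e-02, -7.49255651e-05]), 'ee_pos': array([156.85477155, 500.58444584, 226.03896343]), 'tool_rot': array([-1.79910914e+02, -1.27655348e-02,  1.62593122e+02]), 'force': array([0.02325972, 0.74420798, 0.16950277]), 'moment': array([ 0.00255522,  0.02055936, -0.03490891]), 'gripper_force': 0.0, 'opening': 91.55413119264914}
top green_cupboard 0.72 [301. 157.  65.  72.] [[592.0, -271.0, 2.0], [700.0, -171.0, 149.0], [818.0, -72.0, 154.0]]
top green_door 0.59 [301. 185.  54.  11.] [[588.0, -255.0, 19.0], [599.0, -168.0, 141.0], [614.0, -75.0, 149.0]]
top green_press 0.6 [301. 188.  51.  11.] [[588.0, -255.0, -2.0], [599.0, -163.0, 131.0], [635.0, -72.0, 149.0]]
top green_hinge 0.97 [303. 158.  61.  68.] [[592.0, -270.0, 10.0], [699.0, -173.0, 
[... 869 characters left out ...]
1.0], [620.0, -75.0, 149.0]]
top garlic_press 0.84 [108. 246.  14.  37.] [[328.0, 533.0, 32.0], [406.0, 548.0, 49.0], [472.0, 571.0, 62.0]]
side green_cupboard 0.95 [299. 218.  66.  65.] [[595.0, -283.0, 6.0], [696.0, -237.0, 145.0], [816.0, -76.0, 156.0]]
side green_door 0.64 [272. 219.  16.  54.] [[593.0, -264.0, 2.0], [601.0, -196.0, 97.0], [620.0, -78.0, 151.0]]
side green_press 0.67 [258. 173.  15.  51.] [[608.0, 79.0, 2.0], [616.0, 150.0, 84.0], [648.0, 267.0, 150.0]]
side green_press 0.61 [273. 220.  13.  54.] [[593.0, -264.0, 4.0], [601.0, -195.0, 97.0], [619.0, -75.0, 151.0]]
side cream_door 0.84 [257. 168.  14.  49.] [[608.0, 79.0, 9.0], [616.0, 156.0, 92.0], [635.0, 269.0, 150.0]]
```

```bash
python3 - <<'E'
import cv2,numpy as np
a=cv2.imread("pics/top0.png");b=cv2.imread("pics/side0.png")
a=cv2.resize(a[90:290,60:460],None,fx=2,fy=2,interpolation=cv2.INTER_CUBIC);
b=cv2.resize(b[130:270,150:350],(285,200)); c=np.zeros((600,800,3),np.uint8); c[:400]=a; c[400:,:285]=b
d=cv2.imread("pics/top0.png")[172:197,262:342]; c[400:400+160,285:285+512]=cv2.resize(d,(512,160),interpolation=cv2.INTER_CUBIC); cv2.imwrite("pics/v0.png",c)
from h import *
D=np.load("top0.npy"); 
h=world("top",np.where(D==0,1,D),np.ones(D.shape,bool)).reshape(*D.shape,3)
m=(h[...,2]>135)&(h[...,2]<165)&(h[...,0]>570)&(h[...,0]<860)&(h[...,1]>-330)&(h[...,1]<-20)&(D>0)
P=h[m]; print(len(P)); r=cv2.minAreaRect(P[:,:2].astype(np.float32)); print(r, cv2.boxPoints(r))
im=cv2.imread("pics/top0.png"); 
E
```

```text
3510
((707.8861694335938, -174.27346801757812), (200.66683959960938, 227.66831970214844), 85.54531860351562) [[ 586.6029  -265.46222]
 [ 813.5835  -283.14536]
 [ 829.16943  -83.08472]
 [ 602.18884  -65.40158]]
```

View pics/v0.png

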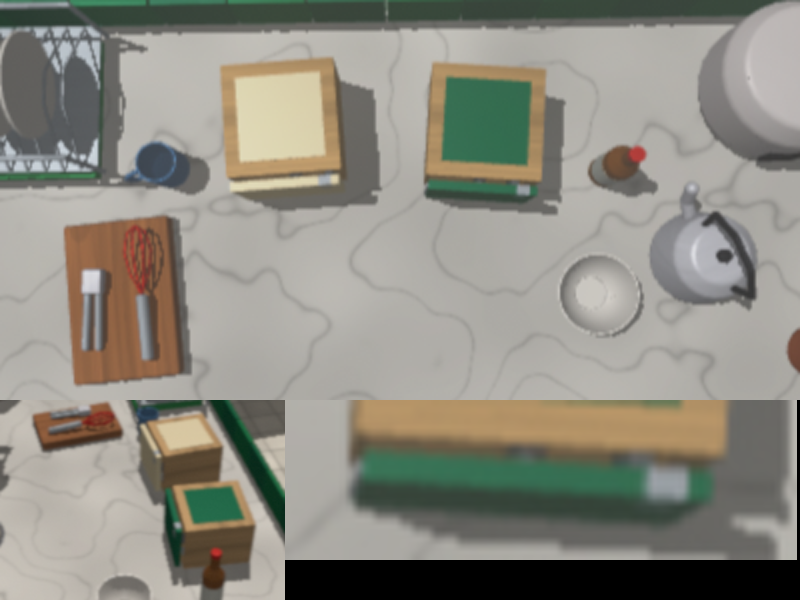

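The picture shows the green cupboard (top centre near 485,120 in the crop). Its door faces the robot, with the steel strip at the right (-y) end, about full-image pixel (321,185). The cream cupboard is to the left, and the bottle and bowl are clear to the right.

>>> {"name": "jog_arm", "arguments": {"motion": [0.03, -0.037, 0, 1.6, 255, 0.03, -0.037, 0, 1.6, 255, 0.03, -0.037, 0, 1.6, 255, 0.03, -0.037, 0, 1.6, 255, 0.03, -0.037, 0, 1.6, 255, 0.03, -0.037, 0, 1.6, 255, 0.03, -0.037, 0, 1.6, 255, 0.03, -0.037, 0, 1.6, 255], "grip_force": 20}}

```text
t: 1.7
ee_pos: [398.0, 203.3, 227.0]
tool_rot: [180.0, 0.0, 175.5]
force: [1.3, 0.3, 0.2]
opening: 32.6
gripper_force: 0.0
```

>>> {"name": "jog_arm", "arguments": {"motion": [0.012, -0.047, 0, 0, 255, 0.012, -0.047, 0, 0, 255, 0.012, -0.047, 0, 0, 255, 0.012, -0.047, 0, 0, 255, 0.012, -0.047, 0, 0, 255, 0.012, -0.047, 0, 0, 255, 0.012, -0.047, 0, 0, 255, 0.012, -0.047, 0, 0, 255]}}

```text
t: 2.5
ee_pos: [493.2, -173.1, 226.9]
tool_rot: [180.0, 0.0, 175.4]
force: [0.2, -0.2, 0.1]
opening: 0.6
gripper_force: 0.0
```

```bash
python3 - <<'E'
from h import *
o=env.get_obs(); print(o["ee_pos"],o["tool_rot"],o["joints"].round(1))
# pixel ray at z=146 and steel strip centroid in saved top picture
im=cv2.imread("pics/top0.png"); hsv=cv2.cvtColor(im,cv2.COLOR_BGR2HSV)
w=np.zeros(im.shape[:2],bool); w[178:190,312:330]=True
m=w&(hsv[...,1]<50)&(hsv[...,2]>140); v,u=np.nonzero(m); print(m.sum(),u.mean(),v.mean(),u.min(),u.max(),v.min(),v.max())
p=env.camera_params("top");K=np.array(p["camera_matrix"]);R=cv2.Rodrigues(np.array(p["rvec"],float))[0];t=np.array(p["tvec"],float).ravel()
C=-R.T@t; r=R.T@np.linalg.inv(K)@[u.mean(),v.mean(),1]; print("strip",C+r*(146-C[2])/r[2])
P=world("top",np.load("top0.npy"),m); print(np.median(P,0))
im,d=env.read_camera("wrist"); save("w1.png",im)
E
```

```text
[ 493.1986967  -173.13474344  226.90108301] [1.79993448e+02 2.87972013e-02 1.75370804e+02] [ -27.8   19.3   87.7    0.    73.  -113.1]
23 321.39130434782606 184.56521739130434 319 324 183 186
strip [ 598.8972761  -236.09049487  146.        ]
[ 597.30639207 -235.47676834  146.74256637]
```

View pics/w1.png

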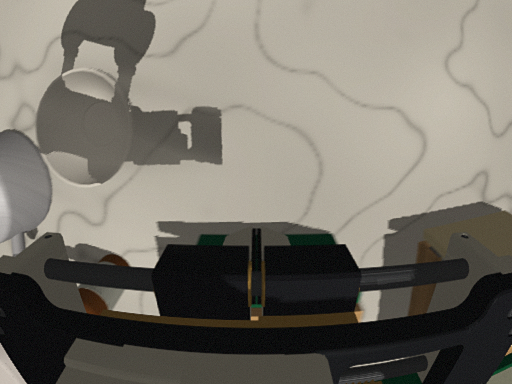

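The measured strip (598.5, -236) agrees with the fitted cupboard pose. The wrist view shows closed fingers in front of the green door, with the bowl at upper left (85,125).

>>> {"name": "jog_arm", "arguments": {"motion": [0.026, -0.031, 0, 0, 255, 0.026, -0.031, 0, 0, 255, 0, 0, -0.031, 0, 255, 0, 0, -0.032, 0, 255, 0, 0, -0.032, 0, 255, 0, 0, -0.03, 0, 255, 0.01, -0.001, 0, 0, 255, 0.01, -0.001, 0, 0, 255]}}

```text
t: 3.35
ee_pos: [565.8, -234.9, 102.1]
tool_rot: [180.0, -0.0, 175.4]
force: [0.3, 0.2, 1.0]
opening: 0.6
gripper_force: 0.0
```

>>> {"name": "jog_arm", "arguments": {"motion": [0.004, 0, 0, 0, 255, 0.004, 0, 0, 0, 255, 0.003, 0, 0, 0, 255, 0.002, 0, 0, 0, 255, 0, 0, 0, 0, 255]}}

```text
t: 3.85
ee_pos: [578.2, -235.0, 102.0]
tool_rot: [-180.0, 0.0, 175.4]
force: [0.5, 0.9, 1.2]
opening: 0.4
gripper_force: 0.0
```

>>> {"name": "jog_arm", "arguments": {"motion": [0.002, 0, 0, 0, 255, 0.002, 0, 0, 0, 255, 0.002, 0, 0, 0, 255, 0.001, 0, 0, 0, 255, 0, 0, 0, 0, 255]}}

```text
t: 4.35
ee_pos: [584.1, -235.4, 101.8]
tool_rot: [-180.0, -0.1, 175.4]
force: [-5.2, -1.0, 2.2]
opening: 0.5
gripper_force: 2.4
```

>>> {"name": "jog_arm", "arguments": {"motion": [0.002, 0, 0, 0, 255, 0.002, 0, 0, 0, 255, 0, 0, 0, 0, 255]}}

```text
t: 4.65
ee_pos: [586.3, -235.7, 101.8]
tool_rot: [-180.0, -0.3, 175.4]
force: [-12.1, -2.3, 6.9]
opening: 0.4
gripper_force: 6.1
```

>>> {"name": "jog_arm", "arguments": {"motion": [0.002, 0, 0, 0, 255, 0.001, 0, 0, 0, 255, 0, 0, 0, 0, 255]}}

```text
t: 4.95
ee_pos: [586.3, -235.6, 101.8]
tool_rot: [180.0, -0.7, 175.4]
force: [-23.7, -1.5, 11.8]
opening: 0.0
gripper_force: 12.2
```

At the stop (position stalled, force up). Draw back well clear of the door's swing, then wait.

>>> {"name": "jog_arm", "arguments": {"motion": [-0.045, 0, 0, 0, 255, -0.045, 0, 0, 0, 255, -0.045, 0, 0, 0, 255, 0, 0, 0.03, 0, 255, 0, 0, 0.04, 0, 255, 0, 0, 0.03, 0, 255, 0, 0, 0, 0, 255, 0, 0, 0, 0, 255]}}

```text
t: 5.75
ee_pos: [457.2, -235.1, 202.2]
tool_rot: [-180.0, 0.1, 175.4]
force: [0.2, -0.0, 0.1]
opening: 0.4
gripper_force: 0.0
```

>>> {"name": "jog_arm", "arguments": {"motion": [0, 0, 0, 0, 255, 0, 0, 0, 0, 255, 0, 0, 0, 0, 255, 0, 0, 0, 0, 255, 0, 0, 0, 0, 255, 0, 0, 0, 0, 255, 0, 0, 0, 0, 255, 0, 0, 0, 0, 255]}}

```text
t: 6.55
ee_pos: [457.0, -235.0, 201.8]
tool_rot: [180.0, 0.0, 175.4]
force: [0.1, 0.8, 0.1]
opening: 0.2
gripper_force: 0.0
```

```bash
python3 - <<'E'
from h import *
print(env.get_obs()["ee_pos"])
im,d=env.read_camera("top"); save("top1.png",im); np.save("top1.npy",d)
h=world("top",np.where(d==0,1,d),np.ones(d.shape,bool)).reshape(*d.shape,3)
g=cv2.cvtColor(im,cv2.COLOR_RGB2HSV); m=(g[...,0]>60)&(g[...,0]<95)&(g[...,1]>90)&(abs(h[...,2]-146)<10)&(h[...,0]>450)&(h[...,0]<620)&(h[...,1]>-300)&(h[...,1]<0)
P=h[m]; r=cv2.minAreaRect(P[:,:2].astype(np.float32)); print(m.sum(),r,cv2.boxPoints(r).round())
a=cv2.resize(im[110:240,250:410],None,fx=4,fy=4); save("v1.png",a)
E
```

```text
[ 457.04997588 -235.00735951  201.77739027]
199 ((560.5504760742188, -150.39759826660156), (186.71205139160156, 15.941640853881836), 57.90666580200195) [[ 504. -225.]
 [ 518. -234.]
 [ 617.  -76.]
 [ 603.  -67.]]
```

View pics/v1.png

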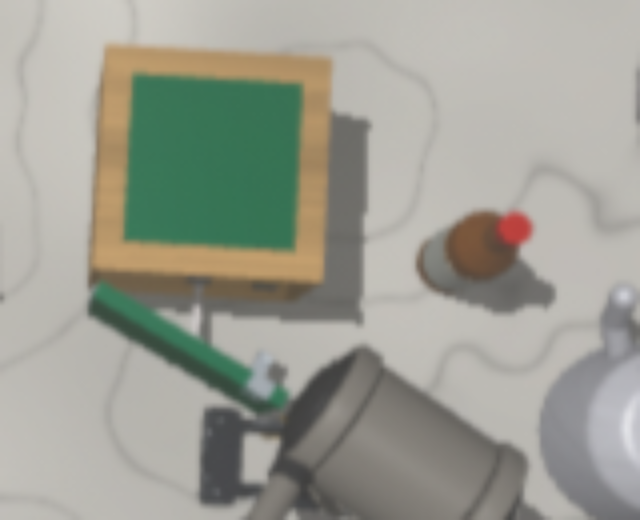

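Door is ajar at about 0.48 rad: it runs from the hinge at (100,295) to the free edge at (275,400) in this crop, with the gripper below and to the right. Now go over the door into the gap, aligned with its inner face.

>>> {"name": "jog_arm", "arguments": {"motion": [0.024, 0.001, 0, -6.9, 255, 0.025, 0.001, 0, -6.9, 255, 0.025, 0.001, 0, -6.9, 255, 0.024, 0.001, 0, -6.9, 255, 0, 0, -0.034, 0, 255, 0, 0, -0.034, 0, 255, 0, 0, -0.034, 0, 255, 0, 0, 0, 0, 255]}}

```text
t: 7.4
ee_pos: [552.3, -229.4, 95.1]
tool_rot: [-180.0, -0.5, 147.8]
force: [-0.8, 0.0, 0.6]
opening: 0.6
gripper_force: 0.0
```

```bash
python3 - <<'E'
from h import *
o=env.get_obs(); print(o["ee_pos"],o["tool_rot"],o["force"])
H=np.array([610.5,-71.5]); p=o["ee_pos"][:2]
for f in [32,36,40,44,48,52,56,60,64,68,72,76,80,84,86]:
    a=np.radians(f); q=H+160*np.array([-np.sin(a),-np.cos(a)])+18*np.array([np.cos(a),-np.sin(a)])
    print(f,q.round(),(q-p).round(1)); p=q
E
```

```text
[ 552.30720317 -229.43126787   95.1306476 ] [-179.98273718   -0.54746803  147.79502341] [-0.83629009  0.0260099   0.61479835]
32 [ 541. -217.] [-11.3  12.7]
36 [ 531. -212.] [-10.    5.2]
40 [ 521. -206.] [-9.6  5.9]
44 [ 512. -199.] [-9.1  6.5]
48 [ 504. -192.] [-8.7  7.2]
52 [ 496. -184.] [-8.1  7.7]
56 [ 488. -176.] [-7.6  8.3]
60 [ 481. -167.] [-7.   8.8]
64 [ 475. -158.] [-6.4  9.3]
68 [ 469. -148.] [-5.7  9.7]
72 [ 464. -138.] [-5.  10.1]
76 [ 460. -128.] [-4.3 10.4]
80 [ 456. -117.] [-3.6 10.7]
84 [ 453. -106.] [-2.8 10.9]
86 [ 452. -101.] [-1.1  5.5]
```

>>> {"name": "jog_arm", "arguments": {"motion": [-0.011, 0.013, 0.005, 0, 255, -0.01, 0.005, 0, -4, 255, -0.01, 0.006, 0, -4, 255, -0.009, 0.007, 0, -4, 255, -0.009, 0.007, 0, -4, 255]}}

```text
t: 7.9
ee_pos: [506.7, -193.4, 107.0]
tool_rot: [179.9, 0.2, 131.6]
force: [0.4, -0.2, -0.6]
opening: 0.5
gripper_force: 0.2
```

>>> {"name": "jog_arm", "arguments": {"motion": [-0.008, 0.008, 0, -4, 255, -0.008, 0.008, 0, -4, 255, -0.007, 0.009, 0, -4, 255, -0.006, 0.009, 0, -4, 255, -0.006, 0.01, 0, -4, 255, -0.005, 0.01, 0, -4, 255]}}

```text
t: 8.5
ee_pos: [466.8, -139.3, 106.8]
tool_rot: [179.9, 0.1, 107.6]
force: [-0.1, -0.6, 0.1]
opening: 0.8
gripper_force: 0.2
```

>>> {"name": "jog_arm", "arguments": {"motion": [-0.004, 0.01, 0, -4, 255, -0.003, 0.008, 0, -3, 255, -0.002, 0.007, 0, -2, 255, -0.001, 0.006, 0, -2, 255, -0.001, 0.005, 0, -1, 255, 0, 0.003, 0, -1, 255, 0, 0, 0, 0, 255, 0, 0, 0, 0, 255]}}

```text
t: 9.3
ee_pos: [455.3, -100.2, 105.1]
tool_rot: [180.0, 0.0, 94.8]
force: [-0.7, -0.8, -0.5]
opening: 0.6
gripper_force: 0.0
```

```bash
python3 - <<'E'
from h import *
print(env.get_obs()["ee_pos"])
for c in ("top","side"):
    im,d=env.read_camera(c)
    h=world(c,np.where(d==0,1,d),np.ones(d.shape,bool)).reshape(*d.shape,3)
    g=cv2.cvtColor(im,cv2.COLOR_RGB2HSV); m=(g[...,0]>60)&(g[...,0]<95)&(g[...,1]>90)&(h[...,2]<160)&(h[...,2]>(136 if c=="top" else 20))&(h[...,0]>380)&(h[...,0]<620)&(h[...,1]>-300)&(h[...,1]<80)
    P=h[m]; 
    if len(P)>10: r=cv2.minAreaRect(P[:,:2].astype(np.float32)); print(c,m.sum(),r,cv2.boxPoints(r).round().tolist())
    save("v2%s.png"%c,cv2.resize(im[110:240,230:390] if c=="top" else im[130:290,180:380],None,fx=4 if c=="top" else 3,fy=4 if c=="top" else 3))
E
```

```text
[ 455.29988079 -100.15615789  105.05077681]
top 64 ((580.8731079101562, -71.40563201904297), (52.45183563232422, 13.930723190307617), 0.2617809772491455) [[555.0, -65.0], [555.0, -78.0], [607.0, -78.0], [607.0, -64.0]]
side 27 ((585.9511108398438, -73.70753479003906), (49.94425582885742, 18.313995361328125), 5.473095417022705) [[560.0, -67.0], [562.0, -85.0], [612.0, -80.0], [610.0, -62.0]]
```

View pics/v2top.png

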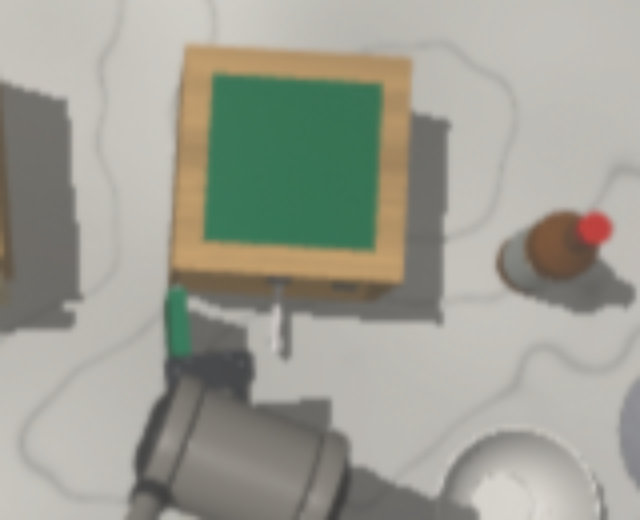

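View pics/v2side.png

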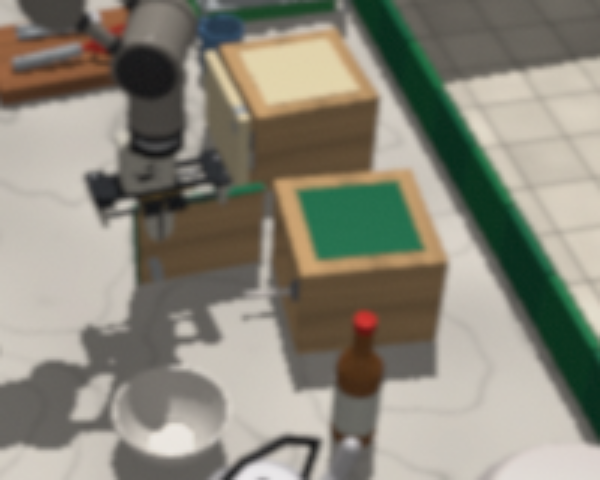

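The door (top view: hinge end (178,290), running straight down under the gripper) is about square, and the cream door is still shut. Back off in -y, lift and check.

>>> {"name": "jog_arm", "arguments": {"motion": [0, -0.02, 0, 0, 255, 0, -0.03, 0, 0, 255, 0, -0.02, 0, 0, 255, 0, 0, 0.04, 0, 255, 0, 0, 0.04, 0, 255, 0, 0, 0.04, 0, 255, 0, 0, 0, 0, 255, 0, 0, 0, 0, 255]}}

```text
t: 10.2
ee_pos: [455.2, -170.3, 225.2]
tool_rot: [179.9, 0.1, 94.8]
force: [0.4, 0.8, -0.5]
opening: 0.2
gripper_force: 0.0
```

>>> {"name": "jog_arm", "arguments": {"motion": [0, -0.03, 0, 0, 255, 0, -0.04, 0, 0, 255, 0, -0.04, 0, 0, 255, 0, 0, 0, 0, 255, 0, 0, 0, 0, 255, 0, 0, 0, 0, 255]}}

```text
t: 10.8
ee_pos: [454.6, -278.9, 223.5]
tool_rot: [-179.9, -0.1, 94.8]
force: [0.4, -0.1, 0.6]
opening: 0.4
gripper_force: 0.0
```

```bash
python3 - <<'E'
from h import *
o=env.get_obs(); print(o["ee_pos"],o["force"])
im,d=env.read_camera("top")
h=world("top",np.where(d==0,1,d),np.ones(d.shape,bool)).reshape(*d.shape,3)
g=cv2.cvtColor(im,cv2.COLOR_RGB2HSV); m=(g[...,0]>60)&(g[...,0]<95)&(g[...,1]>90)&(h[...,2]<160)&(h[...,2]>136)&(h[...,0]>380)&(h[...,0]<620)&(h[...,1]>-300)&(h[...,1]<80)
r=cv2.minAreaRect(h[m][:,:2].astype(np.float32)); print(m.sum(),r,cv2.boxPoints(r).round().tolist())
save("v3.png",cv2.resize(im[90:290,60:460],None,fx=2,fy=2))
E
```

```text
[ 454.58419813 -278.88145976  223.53688968] [ 0.36191689 -0.14167198  0.63997635]
197 ((517.256591796875, -75.87229919433594), (181.5414581298828, 15.070243835449219), 3.257157802581787) [[426.0, -74.0], [427.0, -89.0], [608.0, -78.0], [607.0, -63.0]]
```

View pics/v3.png

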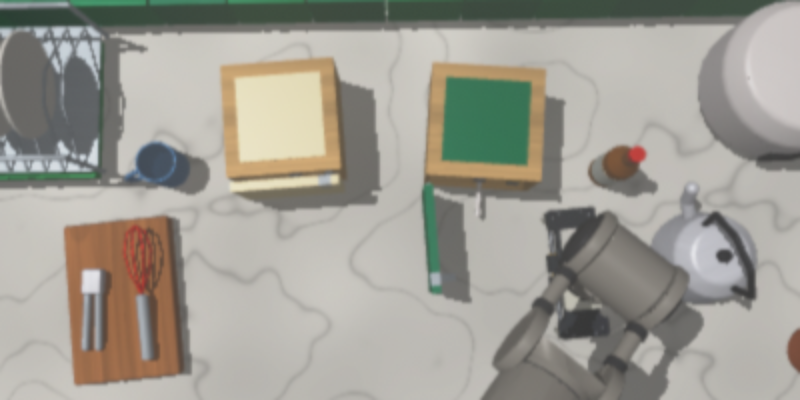

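The door stands open at about 82° (from (430,185) to (435,290)). The cream door is shut and the other things are unmoved; the kettle at (700,255) is partly under the arm, which is far above it.

```bash
python3 -c "
from rig import env
print(env.sign_off())"
```

```text
the job is handed in; nothing more can be done
None
```

The job is handed in at about 11 s with no verdict returned: the green door was pressed to its catch, popped ajar to about 0.48 rad, then pushed round to about 1.44 rad (82°), with the cream door shut and nothing else visibly moved in the last picture.

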